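Shut the band sealer's guard and hold its reset pair

ROBOT

A 7-joint arm with a two-finger parallel gripper is mounted at the origin on the work surface. World frame = base frame: x ahead of the robot, y to its left, z up, the work surface at z = 0. Lengths are in m, angles in rad, forces in N, time in s.
With the tool pointing down it reaches from about 0.375 to 0.925 m from the base axis. Payload 3.1 kg.
Tool frame: the origin (TCP) lies at the very end of the fingers, on their centre line; the grasp point (between the pads) lies 19 mm behind it (manip.grasp_offset is the distance from the TCP to the grasp point, in m); z points along the fingers, y is the direction in which the jaws open and shut (so a half turn about z gives the same grasp; the last joint's range is limited). The gripper opens to 85 mm and grips with 20 to 120 N. Pads are 22 mm wide; open, the fingers measure 114 mm over their backs; the gripper's body (76 mm by 85 mm) begins 54 mm behind the grasp point. The pads swing forward as they close: fully open they stand 13 mm farther back than shut.
Start: joints at [-0.098, 0.383, 0.044, 1.598, -0.018, 1.161, -0.05], TCP at [0.65, 0, 0.231] pointing down, gripper open.
Joint ranges: [-2.61, 2.61], [-0.41, 2.15], [-1.48, 1.57], [0, 2.5], [-1.57, 4.71], [0.05, 1.97], [-2.85, 2.85]. Speed limits (rad/s): [2.79, 2.79, 3.14, 3.14, 3.14, 3.14, 3.14].

INTERFACE

Orientations are given as a unit quaternion [w, x, y, z].
In Python, from bench import manip gives the robot as it stands.
- The arm moves only by the shell command python3 -m inch 'ROWS' [FORCE]. ROWS is JSON, a list of rows, each a list of 5 numbers: the finger opening in cm, from 0 to 8.54, then the shift along the world's x, y, z in cm, then the turn about the world's z in rad. A call has 1 to 12 rows; each row is the pose to reach, as a shift and turn from the pose commanded when the call began; what a row does not reach only later rows make up. A row lasts 1/12 s, in which the tool goes at most 41.7 mm and 7.16 degrees, less where a joint would pass 70% of its speed; a pose out of reach is approached as far as the arm can. A call with a gripper value outside its range is refused whole. The fingers move at their own pace and stop on an object; FORCE is the grip in N (left out, the last holds). Time passes only in rows, so rows that repeat a pose let the fingers close. It gives the time, the measured TCP pose, the force and the opening at its end, in the units of the state.
- manip.observe(): the state, without advancing time (a new reading comes with each control period).
- manip.get_image(name): name is "scene" or "side" or "wrist"; returns (picture, depth): 384x512x3 uint8, red, green, blue; 384x512 float32, m along the optical axis (not along the pixel's ray), 0 where there is no reading.
- manip.camera_model(name): a dict with "mtx" (3x3 intrinsics, pixels), "rvec" (rotation vector, rad) and "tvec" (3), from world to camera coordinates, as OpenCV has them. Camera axes: x right, y down, z forward; pixel columns grow to the right and rows downward; lengths in m; the calibration is good to about 2 mm. A picture is of the moment at which its call begins: read the wrist's pose just before it. camera_model takes no time and is no camera call; for the wrist camera it gives the pose at the moment of the call.
- manip.hand_in(): hands the job in, once; it reports no verdict.
The state is a dict: "time_s": time; "joints": joint angles; "joint_vel": joint speeds; "joint_efforts": joint torques, N m; "tcp_pos": TCP position; "tool_rot": TCP orientation; "contact_force": force on the tool from outside, world axes, zero at the start; "torque": the same for the moment, N m; "grip_width": finger opening in m.
Only numpy, scipy, OpenCV 4.12 (cv2) and the standard library are available. Lean on these libraries where they do the work, as an engineer would, in place of code of your own. Each camera call takes 0.05 s, during which the arm holds its last target. There are 200 camera calls.

TASK

The bag sealer has tripped out because its sealing-head guard was left raised. With your fingertips push the guard down until it lies fully shut, then press the two big end keys of the three-key station on top of the sealer together, hold both fully down for three seconds, and let them come back up. Only touch and push, lift or move nothing else, and leave the small middle key and the emergency stop alone.

Things in the scene. Friction and masses are not known exactly. Their poses are not given: they have to be found in the camera images.
- sealer: band sealer, fixed on the bench: a metal cabinet 420 mm long (local y), 220 deep (local x -120 to +100), 180 high. Origin on the bench under the cabinet; z up. Its -x side faces the robot, with sealing head, guard and a conveyor bed (local x -227 to -127, 560 long, belt 55 mm up). On the cabinet top a strip 60 mm deep along the guard's edge is free; at the +y end a dial is 21 mm high
- guard (a joint): angle of the sealing-head guard, rad: 0 = shut, lying level over the head in front of the cabinet; grows as it is raised; 1.57 = upright; end stop 1.85 (leaning back over the cabinet). A stiff friction hinge (0.16 N m; guard 0.22 kg) keeps it wherever it is left, so push it all the way
- guard_hinge (a point): middle of the guard's hinge line (along the sealer's y), 168 mm above the bench, 8 mm in front of the cabinet. Guard's axes: x from free edge to hinge, y along the hinge, z out of its outer face. The guard is a steel sheet 260 mm long, 4 thick, reaching 86 mm from the hinge; a 28 mm lip and a small knob on its free edge point away from the cabinet when raised
- guard_face (a point): point on the guard's outer face, the one to push: middle of its length, 55 mm from the hinge; axes as at guard_hinge. Raised upright, this face looks over the cabinet (sealer's +x); shut, it looks up, 170 mm above the bench
- station: grey three-key station, 112 mm long (local y), 54 deep (local x), 36 high, held by a magnetic foot on the cabinet top; it does not shift. Origin mid underside, z up. Keys in one row along y: two equal big black round keys, 28 mm across, at the ends, 64 mm apart between centres; midway a small key, 16 mm across and 6 high, to be left alone
- reset_left_top (a point): centre of the top of the big end key at the station's +y end; the key stands 13 mm above the station's face (229 mm above the bench) and the point moves with it
- reset_right_top (a point): the same on the big end key at the station's -y end
- reset_left (a joint): how far the +y end key is down, m: 0 = up, 0.006 = fully down; springs back; 1.5 N to start it, about 5 N to hold it fully down
- reset_right (a joint): the same for the -y end key
- mid_key (a joint): how far the small middle key is down, m: 0 = up, 0.004 = fully down; leave it alone
- stop_button (a joint): how far the mushroom emergency stop is down, m: 0 = up, 0.006 = down; leave it alone. It is 38 mm wide and stands 35 mm above the cabinet top at its -y end (sealer's x -30, y -170 mm)
- pack_left: loose hard coffee brick 80 x 130 x 50 mm lying on the +y end of the conveyor; origin in the middle of its underside; leave it
- pack_right: the same on the -y end of the conveyor; leave it
- wrench: loose steel spanner, 150 mm, lying on the cabinet top along its rear edge; leave it
- tin: loose dark can, 90 mm across, 110 mm high, on the bench at the robot's left; leave it
- dose_cup: loose steel cup, 84 mm across, 75 mm high, on the bench at the robot's left; leave it
- tape_roll: loose roll of tape, 90 mm across, 48 mm high, on the bench at the robot's right; leave it
- knife: loose grey box knife, 150 x 26 x 16 mm, on the bench at the robot's right; leave it

How it is judged:
On the way, in this order (a step that is already met when the one before it is completed fails the run):
1. the guard lies shut (value of joint guard below 0.06 rad), for 0.2 s.
2. both end keys are held down together, with the guard shut (value of joint each of reset_left, reset_right above 0.0045 m and value of joint guard below 0.06 rad), for 2.7 s.
At the end, for the whole second after the job is handed in: the guard lies within 0.06 rad of shut, and after both end keys were held at least 4.5 mm down together for 2.7 s both keys are up again (within 1 mm); middle key and emergency stop untouched (value of joint guard below 0.06 rad and value of joint each of reset_left, reset_right, mid_key, stop_button below 0.001 m).
It fails at once if the small middle key is pressed (value of joint mid_key above 0.002 m).
It fails at once if the emergency stop is pressed (value of joint stop_button above 0.003 m).
It fails at once if the guard is gripped or forced on its way instead of pushed (value of joint guard above 0.06 rad and contact force between the fingers and guard above 30 N).
It fails at once if a bystander is lifted, carried or shoved more than 30 mm (distance of any of pack_left, pack_right, wrench, tin, dose_cup, tape_roll, knife from where it was at the start of the episode above 0.03 m).
It also fails if it takes over 54 s, if anything falls off the work surface, if the arm or the gripper's body presses on something with over 40 N, if the wrist force passes 120 N, or if a joint passes its speed limit or range.

## Working session

There is one attempt and no reset: what is moved stays moved. The work goes in short steps, Python scripts to look and compute and a shell command to move; the robot and the scene stay as the last step left them, time stands still between calls to the robot, and variables do not carry over. Pictures are saved under pics/ and viewed, about 8 in all and at most 12, crops included, and the job is handed in when it is done.

```bash
mkdir -p pics
cat > h.py <<'E'
import numpy as np, cv2
from bench import manip
def cam(n):
    m=manip.camera_model(n); R=cv2.Rodrigues(np.array(m["rvec"],float))[0]
    return np.array(m["mtx"]),R,np.array(m["tvec"],float).ravel()
def shot(n,f):
    c=cam(n); p,d=manip.get_image(n)
    cv2.imwrite("pics/"+f+".png",p[:,:,::-1]); np.savez("pics/"+f+".npz",p=p,d=d,K=c[0],R=c[1],t=c[2])
def cloud(f):
    z=np.load("pics/"+f+".npz"); d=z["d"]; v,u=np.mgrid[:d.shape[0],:d.shape[1]]
    r=np.stack([u,v,np.ones_like(u)],-1)@np.linalg.inv(z["K"]).T*d[...,None]
    return (r-z["t"])@z["R"],d,z["p"]
E
python3 - <<'E'
from h import *
shot("scene","s0");shot("side","d0")
a=np.hstack([cv2.imread("pics/s0.png"),cv2.imread("pics/d0.png")])
cv2.imwrite("pics/both.png",cv2.resize(a,(800,300)))
s=manip.observe();print(s["time_s"],s["tcp_pos"],s["tool_rot"],s["grip_width"])
E
```

```text
0.1 [6.49134974e-01 2.88490786e-05 2.29963425e-01] [-0.0008229   0.70705482  0.70715767 -0.00091177] 0.08521688465172722
```

View pics/s0.png

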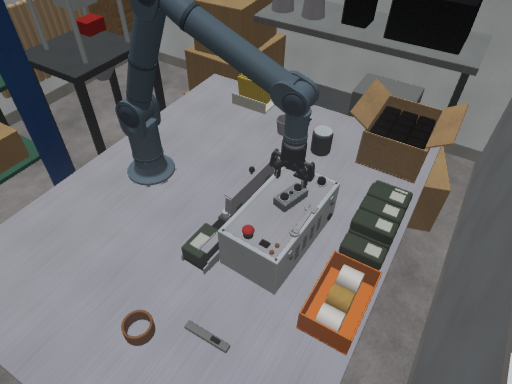

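View pics/d0.png

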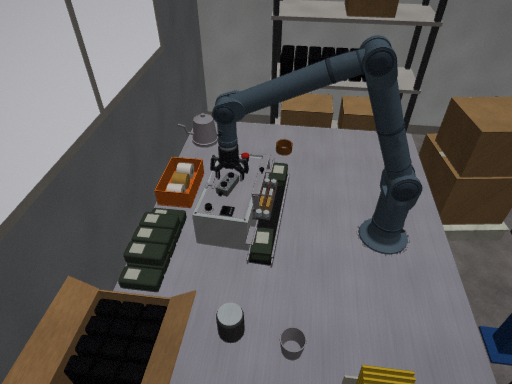

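Scene: the sealer's cabinet spans about (220-340, 170-280), with the guard raised at (225-275, 165-215), the station at (291,193) right under the gripper, and the red stop at (248,231). The side view shows the same thing from the other side, with the station at (229,181).

Run:
```python
from h import *
a=cv2.imread("pics/s0.png")[140:290,205:355];b=cv2.imread("pics/d0.png")[140:290,170:320]
cv2.imwrite("pics/c0.png",np.hstack([cv2.resize(x,(400,400),interpolation=cv2.INTER_CUBIC) for x in (a,b)]))
T=[]
for f in("s0","d0"):
    P,d,p=cloud(f); m=(d>0)&(abs(P[...,2]-.18)<.004)&(P[...,0]>.4)&(P[...,0]<.95)&(abs(P[...,1])<.45)
    T.append(P[m][:,:2]); print(f,m.sum())
    r=cv2.minAreaRect((T[-1]*1000).astype(np.float32)); print(r)
    st=(d>0)&(P[...,2]>.21)&(P[...,2]<.22)&(P[...,0]>.55)&(P[...,0]<.8)&(abs(P[...,1])<.2)
    print("station",st.sum(),cv2.minAreaRect((P[st][:,:2]*1000).astype(np.float32)))
```

```text
s0 4701
((637.5704956054688, -49.35896301269531), (422.8924255371094, 247.68057250976562), 86.46640014648438)
station 290 ((662.2913818359375, -21.48501205444336), (112.11681365966797, 56.51004409790039), 74.50835418701172)
d0 1906
((641.9522705078125, -42.370849609375), (421.93560791015625, 248.4308319091797), 87.7076416015625)
station 169 ((649.3904418945312, -71.50454711914062), (253.69528198242188, 55.59165954589844), 73.2895278930664)
```

View pics/c0.png

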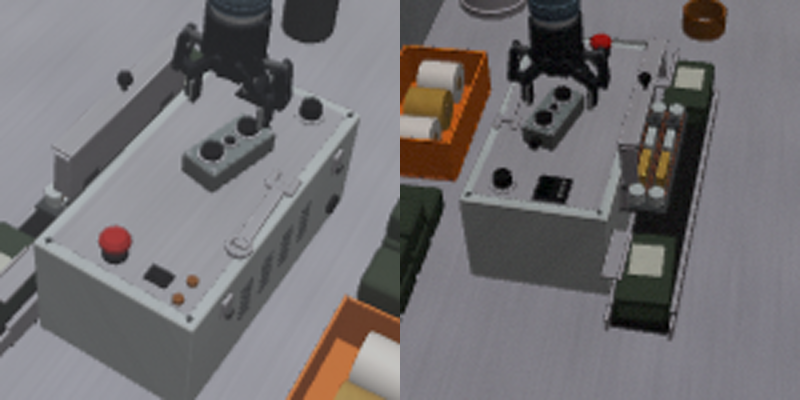

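The guard stands near upright on the robot side. The station is turned about -15° on the cabinet, right below the tool. I'll go straight up and look with the wrist camera.

```bash
python3 -m inch '[[8.5,0,0,4,0],[8.5,0,0,8,0],[8.5,0,0,12,0],[8.5,0,-2,16,0],[8.5,0,-2,18,0],[8.5,0,-2,18,0],[8.5,0,-2,18,0]]'
python3 - <<'E'
from h import *
shot("wrist","w0");shot("scene","s1");shot("side","d1")
a=cv2.imread("pics/w0.png");cv2.imwrite("pics/w0b.png",cv2.resize(a,(800,600)))
s=manip.observe();print(s["tcp_pos"],s["time_s"])
for f in("w0","s1","d1"):
    P,d,p=cloud(f); reg=(d>0)&(P[...,0]>.4)&(P[...,0]<.95)&(abs(P[...,1])<.45)
    for n,lo,hi,x0 in(("top",.174,.185,.53),("station",.208,.2205,.6),("keys",.224,.234,.6)):
        m=reg&(P[...,2]>lo)&(P[...,2]<hi)&(P[...,0]>x0)
        if n!="top": m&=(abs(P[...,1])<.12)&(P[...,0]<.74)
        q=P[m]
        if len(q)>5: print(f,n,len(q),np.round(np.median(q[:,2]),4),np.round(cv2.minAreaRect((q[:,:2]*1000).astype(np.float32))[0],1),np.round(cv2.minAreaRect((q[:,:2]*1000).astype(np.float32))[1:][0],1),cv2.minAreaRect((q[:,:2]*1000).astype(np.float32))[2])
    for z in np.arange(.19,.27,.01):
        m=reg&(abs(P[...,2]-z)<.005)&(P[...,0]<.58)&(P[...,0]>.45)&(abs(P[...,1]+.05)<.2)
        if m.sum()>5: q=P[m]; c=np.polyfit(q[:,1],q[:,0],1); print("  guard z%.2f n%d x at y=-.05: %.4f slope %.3f y %.3f..%.3f"%(z,len(q),np.polyval(c,-.05),c[0],q[:,1].min(),q[:,1].max()))
E
```

```text
time_s: 0.68
tcp_pos: [0.6507, -0.0205, 0.4132]
tool_rot: [0.001, 0.707, 0.707, 0.001]
contact_force: [-0.5, -0.3, -0.8]
grip_width: 0.0852
[ 0.64899891 -0.0192505   0.4084205 ] 0.8333
w0 top 45512 0.1796 [649.  -47.5] [419.6 225.8] 86.7349624633789
w0 station 3373 0.2156 [664.5 -18.7] [112.2  53.9] 73.83328247070312
w0 keys 936 0.2277 [664.5 -18.2] [90.5 27.1] 74.13447570800781
  guard z0.19 n319 x at y=-.05: 0.5372 slope 0.057 y -0.154..0.088
  guard z0.20 n335 x at y=-.05: 0.5381 slope 0.057 y -0.134..0.088
  guard z0.21 n350 x at y=-.05: 0.5389 slope 0.056 y -0.128..0.088
  guard z0.22 n374 x at y=-.05: 0.5397 slope 0.057 y -0.124..0.088
  guard z0.23 n392 x at y=-.05: 0.5406 slope 0.056 y -0.119..0.088
  guard z0.24 n427 x at y=-.05: 0.5414 slope 0.056 y -0.113..0.088
  guard z0.25 n5434 x at y=-.05: 0.5293 slope 0.059 y -0.124..0.090
  guard z0.26 n548 x at y=-.05: 0.5184 slope 0.059 y -0.122..0.088
  guard z0.27 n65 x at y=-.05: 0.5411 slope -0.591 y -0.048..-0.031
s1 top 5181 0.18 [646.9 -48.6] [425.  228.1] 86.99661254882812
s1 station 318 0.2159 [662.5 -21.5] [114.8  57.8] 
[... 767 characters left out ...]
7.4 -12.7] [123.2  54.8] 72.5814437866211
d1 keys 55 0.2282 [668.  -15.9] [89.3 26. ] 75.66181182861328
  guard z0.19 n32 x at y=-.05: 0.5427 slope 0.082 y -0.169..0.133
  guard z0.20 n14 x at y=-.05: 0.5228 slope 0.081 y -0.169..0.095
  guard z0.21 n18 x at y=-.05: 0.5247 slope 0.096 y -0.165..0.094
  guard z0.22 n17 x at y=-.05: 0.5251 slope 0.103 y -0.168..0.092
  guard z0.23 n12 x at y=-.05: 0.6512 slope -0.813 y 0.084..0.093
  guard z0.24 n13 x at y=-.05: 0.6453 slope -0.756 y 0.087..0.093
  guard z0.25 n142 x at y=-.05: 0.5324 slope 0.064 y -0.167..0.095
  guard z0.26 n143 x at y=-.05: 0.5276 slope 0.054 y -0.163..0.093
  guard z0.27 n7 x at y=-.05: 0.5433 slope -0.698 y -0.035..-0.029
```

View pics/w0b.png

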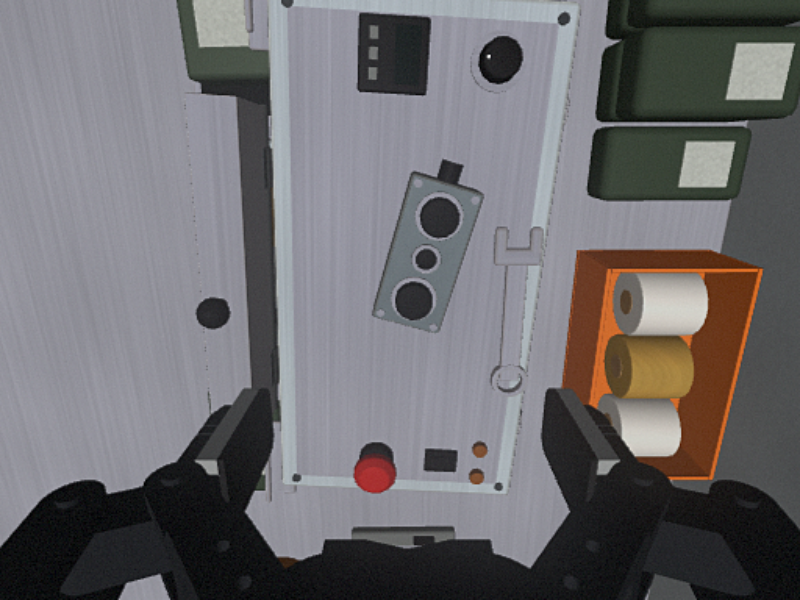

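The measurements agree across cameras:

| Item | Measured | Expected |
|---|---|---|
| Station size | 112x54 mm at z=.216, yaw -15.9°, centre (.664,-.019) | 112x54 mm |
| Key tops | about .229 m high | .229 m |
| Guard | leans to 1.65 rad, outer face x=.5375 at y=0, yaw -3.3°, y -.17 to .088 | up to 1.85 rad, 260 mm long |

Next I'll turn the jaws along y, close them, and come down behind the guard.

```bash
python3 -m inch '[[0,-1,0.2,0,0.125],[0,-2,0.4,0,0.25],[0,-3,0.6,0,0.375],[0,-4,0.8,0,0.5],[0,-5,1,0,0.625],[0,-6,1.2,0,0.75],[0,-7,1.5,0,0.875],[0,-7.4,2,0,1.0],[0,-7.4,2,0,1.125],[0,-7.4,2,0,1.25],[0,-7.4,2,0,1.375],[0,-7.4,2,0,1.51]]' && python3 -m inch '[[0,0,0,-3.5,0],[0,0,0,-7,0],[0,0,0,-10.5,0],[0,0,0,-14,0],[0,0,0,-17,0],[0,0,0,-18,0],[0,0,0,-18,0],[0,0,0,-18,0]]'
python3 - <<'E'
from h import *
shot("scene","s2");shot("side","d2")
a=cv2.imread("pics/s2.png")[130:280,205:355];b=cv2.imread("pics/d2.png")[120:270,170:320]
cv2.imwrite("pics/c2.png",np.hstack([cv2.resize(x,(400,400),interpolation=cv2.INTER_CUBIC) for x in (a,b)]))
s=manip.observe();print(s["time_s"],s["tcp_pos"],s["tool_rot"],s["contact_force"])
E
```

```text
time_s: 1.83
tcp_pos: [0.5749, 0.0007, 0.4086]
tool_rot: [-0.002, 0.032, 0.999, -0.0]
contact_force: [-0.3, -0.2, 0.2]
grip_width: 0.0001
time_s: 2.5
tcp_pos: [0.5756, 0.0003, 0.2308]
tool_rot: [-0.001, 0.035, 0.999, -0.0]
contact_force: [0.3, -0.3, 1.1]
grip_width: 0.0002
2.6 [5.77678250e-01 3.36835653e-04 2.33556186e-01] [1.99139633e-03 3.52548213e-02 9.99376348e-01 2.16505228e-04] [ 0.39247689 -0.08205502  0.39854267]
```

View pics/c2.png

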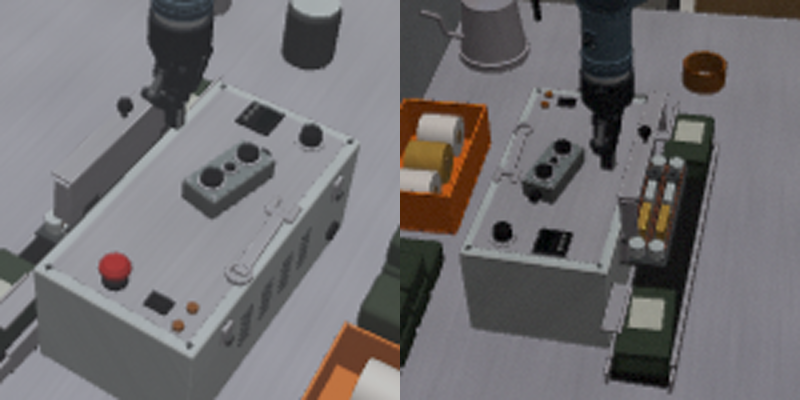

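The closed fingers are down behind the guard, at about (175,100) in the left half of the crop, with clear space to the station. Now I'll push along the guard's arc.

```bash
python3 -m inch '[[0,-0.8,0,-0.1,0],[0,-1.5,0,-0.2,0],[0,-2.1,0,-0.2,0],[0,-2.7,0,-0.3,0],[0,-3.3,0,-0.3,0],[0,-3.9,0,-0.4,0],[0,-4.5,0,-0.5,0],[0,-5.1,0,-0.8,0],[0,-5.7,0,-1.1,0],[0,-6.2,0,-1.4,0],[0,-6.6,0,-1.6,0],[0,-7,0,-1.9,0]]' && python3 -m inch '[[0,-0.4,0,-0.5,0],[0,-0.7,0,-0.9,0],[0,-0.9,0,-1.3,0],[0,-1.1,0,-1.7,0],[0,-1.3,0,-2.1,0],[0,-1.5,0,-2.5,0],[0,-1.6,0,-2.9,0],[0,-1.7,0,-3.3,0],[0,-1.8,0,-3.7,0],[0,-1.8,0,-4.1,0],[0,-1.8,0,-4.4,0],[0,-1.8,0,-4.4,0]]'
```

```text
time_s: 3.6
tcp_pos: [0.5051, -0.0, 0.2115]
tool_rot: [-0.001, 0.035, 0.999, -0.0]
contact_force: [1.4, 1.2, 0.8]
grip_width: 0.0004
time_s: 4.6
tcp_pos: [0.4877, 0.0001, 0.17]
tool_rot: [-0.001, 0.035, 0.999, -0.0]
contact_force: [-5.0, 0.2, 14.0]
grip_width: 0.0001
```

```bash
python3 -m inch '[[0,0,0,-0.2,0],[0,0,0,-0.3,0],[0,0,0,-0.3,0],[0,0,0,-0.3,0],[0,0,0,-0.3,0]]' && python3 -m inch '[[0,0.1,0,1,0],[0,0.1,0,4,0],[0,0.1,0,8,0],[0,1,0,12,0],[0,2,0,16,0],[0,3,0,19,0],[0,4,0,20,0],[0,5,0,20,0],[0,5,0,20,0],[0,5,0,20,0]]'
python3 - <<'E'
from h import *
for n in("wrist","side","scene"):
    shot(n,n[0]+"3")
    P,d,p=cloud(n[0]+"3")
    m=(d>0)&(P[...,1]<.07)&(P[...,1]>-.15)&(P[...,2]>.12)&(P[...,2]<.3)&(P[...,0]<.52-.057*0)&(P[...,0]>.455)
    q=P[m]
    if len(q)>20:
        # keep the surface near z .15-.19
        h=np.histogram(q[:,2],np.arange(.12,.30,.01)); print(n,h[0])
        g=q[(q[:,2]>.155)&(q[:,2]<.185)]
        if len(g)>20:
            A=np.c_[g[:,:2],np.ones(len(g))]; print(np.linalg.lstsq(A,g[:,2],rcond=None)[0],np.median(g[:,2]))
cv2.imwrite("pics/w3b.png",cv2.resize(cv2.imread("pics/w3.png"),(640,480)))
E
```

```text
time_s: 5.02
tcp_pos: [0.4878, 0.0, 0.1699]
tool_rot: [-0.001, 0.036, 0.999, -0.0]
contact_force: [-11.3, -0.2, 27.5]
grip_width: 0.0004
time_s: 5.85
tcp_pos: [0.537, -0.0002, 0.3627]
tool_rot: [-0.002, 0.035, 0.999, -0.0]
contact_force: [-0.3, 0.9, -1.0]
grip_width: -0.0002
wrist [    0     0     0     0 11364   888     0     0     0     0     0     0
     0     0     0     0     0]
[0.0013545  0.00031825 0.16827603] 0.16892291603997583
side [  0   0   2   3 255 282   0   0   0   0   0   0   0   0   0   0   0]
[ 3.88326835e-03 -1.97174714e-05  1.68214609e-01] 0.17015223133145602
scene [  0   0   0   0 479 334   0   0   0   0   0   0   0   0   0   0   0]
[ 0.00312065 -0.00183621  0.16796624] 0.16956900204387973
```

View pics/w3b.png

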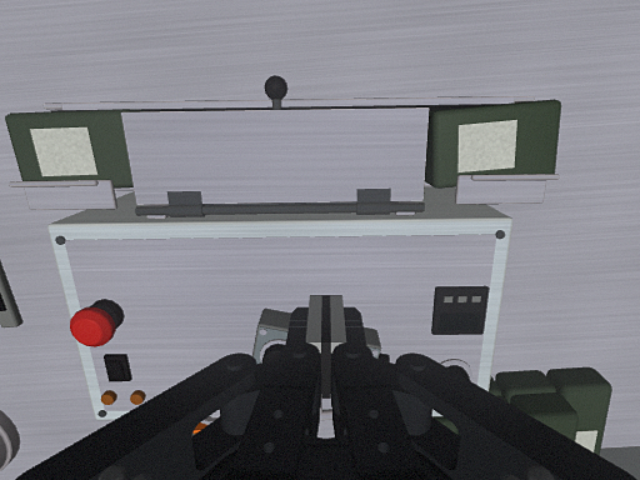

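The guard lies level and shut: the plane fit gives z=.169-.170 with slope below .004. Now I'll go above the station with the jaws along its key row, opened to 5 cm.

```bash
python3 -m inch '[[5,3,-0.5,0,-0.1],[5,6,-1,0,-0.2],[5,9,-1.5,0,-0.218],[5,12,-1.9,-1,-0.218],[5,12.75,-1.9,-3,-0.218],[5,12.75,-1.9,-6,-0.218],[5,12.75,-1.9,-8,-0.218],[5,12.75,-1.9,-9,-0.218],[5,12.75,-1.9,-9,-0.218],[5,12.75,-1.9,-9,-0.218],[5,12.75,-1.9,-9,-0.218]]'
python3 - <<'E'
from h import *
shot("wrist","w4");shot("scene","s4");shot("side","d4")
from scipy.spatial.transform import Rotation as Ro
s=manip.observe();q=s["tool_rot"];R=Ro.from_quat([q[1],q[2],q[3],q[0]]).as_matrix();t=np.array(s["tcp_pos"])
print(s["time_s"],t,s["grip_width"],"tool y",R[:,1],np.degrees(np.arctan2(R[1,1],R[0,1])))
for f in("w4","s4","d4"):
    P,d,p=cloud(f); L=(P-t)@R; reg=(d>0)&(P[...,0]>.6)&(P[...,0]<.73)&(abs(P[...,1]+.02)<.1)
    m=reg&(L[...,2]>-.03)&(L[...,2]<.01)&(abs(L[...,0])<.03)&(abs(L[...,1])<.06)
    for sg in(1,-1):
        q=L[m&(sg*L[...,1]>0)]
        if len(q)>3: print(f,"finger",sg,len(q),np.round(q.min(0),4),np.round(q.max(0),4))
    k=reg&(P[...,2]>.224)&(P[...,2]<.233)
    if k.sum()>5: print(f,"keys",k.sum(),[np.round(v,1) for v in cv2.minAreaRect((P[k][:,:2]*1000).astype(np.float32))])
    k=reg&(P[...,2]>.208)&(P[...,2]<.2205)
    if k.sum()>5: print(f,"stn",k.sum(),[np.round(v,1) for v in cv2.minAreaRect((P[k][:,:2]*1000).astype(np.float32))])
a=cv2.imread("pics/s4.png")[130:230,240:340];b=cv2.imread("pics/w4.png")
cv2.imwrite("pics/c4.png",np.hstack([cv2.resize(a,(400,400),interpolation=cv2.INTER_CUBIC),cv2.resize(b[:,64:448],(400,400))]))
E
```

```text
time_s: 6.92
tcp_pos: [0.6663, -0.019, 0.2772]
tool_rot: [0.001, 0.144, 0.99, 0.0]
contact_force: [0.0, 0.1, 1.5]
grip_width: 0.0499
7.0667 [ 0.66652954 -0.01892369  0.27763657] 0.049928749893473325 tool y [0.28478525 0.95859063 0.00117034] 73.45397625611363
w4 finger 1 1144 [-0.0105  0.0252 -0.0299] [ 0.0129  0.0393 -0.001 ]
w4 finger -1 1145 [-0.0101 -0.0382 -0.03  ] [ 0.0129 -0.0241 -0.001 ]
w4 keys 2399 [array([664.4, -18.5]), array([90.7, 27.7]), np.float64(73.8)]
w4 stn 8066 [array([664. , -18.7]), array([112.6,  54. ]), np.float64(73.8)]
s4 finger 1 43 [-0.0111  0.0226 -0.0293] [ 0.0141  0.0363 -0.0027]
s4 finger -1 39 [-0.0108 -0.0402 -0.0295] [ 0.0106 -0.0251 -0.0025]
s4 keys 88 [array([664.2, -21. ]), array([92.2, 26.5]), np.float64(73.3)]
s4 stn 322 [array([664. , -23.1]), array([113. ,  55.9]), np.float64(73.6)]
d4 finger 1 26 [-0.0085  0.0262 -0.0279] [ 0.0115  0.0439 -0.0019]
d4 finger -1 27 [-0.013  -0.0277 -0.0295] [ 0.0096 -0.0185 -0.0025]
d4 keys 53 [array([667.2, -15.8]), array([99. , 26.5]), np.float64(73.4)]
d4 stn 184 [array([666.9, -14.8]), array([115.7,  54.6]), np.float64(72.6)]
```

View pics/c4.png

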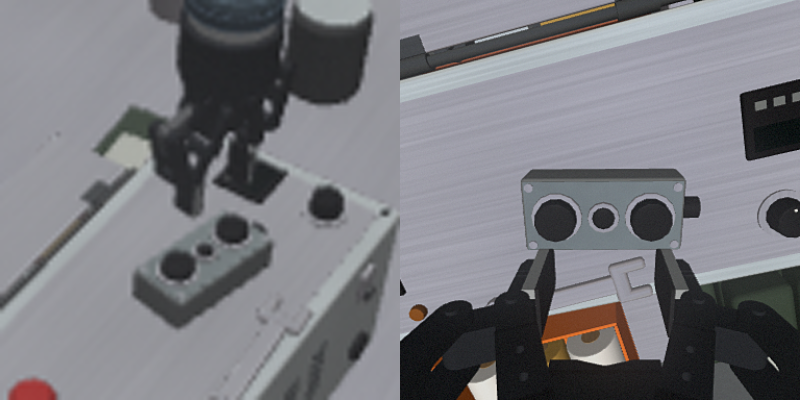

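The fingertips centre at ±32 mm in the tool frame, matching the key spacing, and the row direction agrees to 0.4°. I'll shift 2 mm in -x and go down.

```bash
python3 -m inch '[[5,-0.2,0,-1.5,0],[5,-0.2,0,-3,0],[5,-0.2,0,-4,0],[5,-0.2,0,-4.4,0],[5,-0.2,0,-4.4,0],[5,-0.2,0,-4.4,0]]' && python3 -m inch '[[5,0,0,-0.2,0],[5,0,0,-0.4,0],[5,0,0,-0.6,0],[5,0,0,-0.8,0],[5,0,0,-0.9,0],[5,0,0,-1,0],[5,0,0,-1,0],[5,0,0,-1,0]]'
```

```text
time_s: 7.57
tcp_pos: [0.6638, -0.0189, 0.2318]
tool_rot: [0.0, 0.144, 0.99, 0.0]
contact_force: [-0.1, -0.1, 0.1]
grip_width: 0.05
time_s: 8.23
tcp_pos: [0.6641, -0.019, 0.2232]
tool_rot: [0.001, 0.144, 0.99, 0.0]
contact_force: [-1.7, 0.2, 6.9]
grip_width: 0.0502
```

```bash
python3 -m inch '[[5,0,0,-0.1,0],[5,0,0,-0.2,0],[5,0,0,-0.3,0],[5,0,0,-0.4,0],[5,0,0,-0.5,0],[5,0,0,-0.5,0]]'
python3 - <<'E'
from h import *
s=manip.observe();print(s["contact_force"],s["torque"],s["tcp_pos"])
E
```

```text
time_s: 8.73
tcp_pos: [0.6641, -0.019, 0.2201]
tool_rot: [0.001, 0.144, 0.99, 0.0]
contact_force: [-4.6, -0.7, 12.3]
grip_width: 0.0501
[-4.61776307 -0.6731675  12.31878268] [-0.03926072  1.02670706 -0.0305817 ] [ 0.66411249 -0.01895797  0.2201031 ]
```

```bash
python3 -m inch '[[5,0,0,-0.1,0],[5,0,0,-0.2,0],[5,0,0,-0.3,0],[5,0,0,-0.3,0],[5,0,0,-0.3,0],[5,0,0,-0.3,0]]'
python3 - <<'E'
from h import *
shot("scene","s5");shot("wrist","w5")
P,d,p=cloud("w5")
for n,lo,hi in(("a",.19,.25),):
    m=(d>0)&(abs(P[...,0]-.664)<.06)&(abs(P[...,1]+.019)<.06)&(P[...,2]>.21)&(P[...,2]<.23)
    print(np.histogram(P[m][:,2],np.arange(.21,.231,.001)))
s=manip.observe();print(s["contact_force"],s["torque"],s["tcp_pos"])
cv2.imwrite("pics/w5b.png",cv2.resize(cv2.imread("pics/w5.png")[150:330,150:390],(640,480)))
E
```

```text
time_s: 9.23
tcp_pos: [0.6642, -0.0189, 0.22]
tool_rot: [0.001, 0.144, 0.99, 0.0]
contact_force: [-8.6, 0.5, 20.1]
grip_width: 0.0503
(array([ 130,  190,  273,  490, 1821, 5071, 1905, 1006,  978,  475,  630,
       1062,  464,   44,   21,   34,   48,   53,   58,   76,    0]), array([0.21 , 0.211, 0.212, 0.213, 0.214, 0.215, 0.216, 0.217, 0.218,
       0.219, 0.22 , 0.221, 0.222, 0.223, 0.224, 0.225, 0.226, 0.227,
       0.228, 0.229, 0.23 , 0.231]))
[-9.65032125 -0.69101031 20.58813937] [-0.09089066  1.92129834 -0.01800394] [ 0.66416519 -0.01898023  0.22000285]
```

View pics/w5b.png

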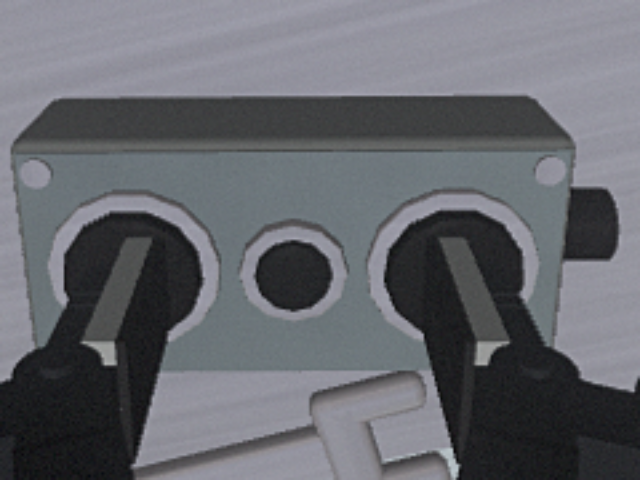

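Both tips stand on the end keys, clear of the middle key. Force rose from 12 to 20 N with no further travel, so the keys are at their stop. I'll hold.

```bash
for i in 1 2 3; do python3 -m inch '[[5,0,0,0,0],[5,0,0,0,0],[5,0,0,0,0],[5,0,0,0,0],[5,0,0,0,0],[5,0,0,0,0],[5,0,0,0,0],[5,0,0,0,0],[5,0,0,0,0],[5,0,0,0,0],[5,0,0,0,0],[5,0,0,0,0]]' | egrep 'time|tcp|contact'; done; python3 -m inch '[[5,0,0,0.5,0],[5,0,0,1,0],[5,0,0,2,0],[5,0,0,4,0],[5,0,0,7,0],[5,0,0,10,0],[5,0,0,13,0],[5,0,0,15,0],[5,0,0,15,0],[5,0,0,15,0]]'
python3 - <<'E'
from h import *
for n in("wrist","scene"):
    shot(n,n[0]+"6"); P,d,p=cloud(n[0]+"6")
    for nm,c in(("L",(.6733,.0121)),("R",(.6555,-.0494)),("mid",(.6644,-.0187))):
        m=(d>0)&(np.hypot(P[...,0]-c[0],P[...,1]-c[1])<.006)&(P[...,2]<.24); print(n,nm,m.sum(),np.round(np.median(P[m][:,2]),4))
    m=(d>0)&(P[...,0]>.46)&(P[...,0]<.52)&(abs(P[...,1]+.04)<.1)&(P[...,2]<.25)&(P[...,2]>.15); print("guard",m.sum(),np.median(P[m][:,2]),P[m][:,2].max())
cv2.imwrite("pics/c6.png",cv2.resize(cv2.imread("pics/s6.png")[130:280,180:380],(800,600)))
print(manip.observe()["time_s"],manip.observe()["contact_force"])
E
```

```text
time_s: 10.33
tcp_pos: [0.6642, -0.019, 0.22]
contact_force: [-8.3, 0.2, 20.2]
time_s: 11.33
tcp_pos: [0.6642, -0.019, 0.22]
contact_force: [-9.0, 0.6, 19.7]
time_s: 12.33
tcp_pos: [0.6642, -0.019, 0.22]
contact_force: [-8.4, -0.0, 19.7]
time_s: 13.17
tcp_pos: [0.6643, -0.019, 0.3648]
tool_rot: [0.002, 0.144, 0.99, 0.0]
contact_force: [0.3, -0.1, -0.8]
grip_width: 0.0497
wrist L 116 0.2277
wrist R 117 0.2279
wrist mid 114 0.221
guard 7895 0.16892685116644113 0.17222660621310326
scene L 8 0.2289
scene R 9 0.2287
scene mid 8 0.2206
guard 684 0.16938486949677858 0.1759168502804649
13.2667 [-0.01610812  0.0452422  -0.93796594]
```

View pics/c6.png

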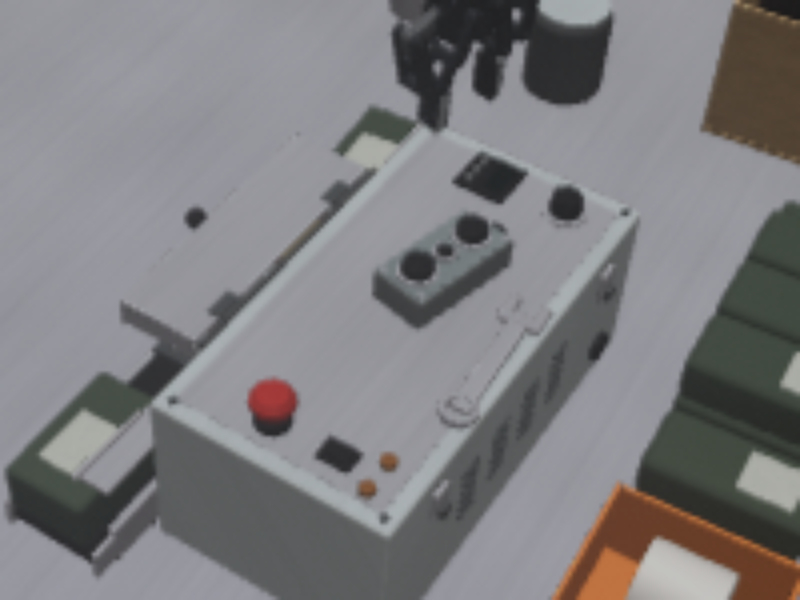

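The guard is shut at (240,230), both keys are back up, and the stop and the bystanders in view haven't moved. Handing in.

```bash
python3 -c "
from bench import manip
print(manip.hand_in())"
```

```text
the job is handed in; nothing more can be done
None
```

The job is done and handed in at about 13.3 s of robot time; no verdict was reported.

- **Guard:** I pushed it down with closed fingertips from about 1.65 rad until it met its stop. Before I pressed the keys, the cameras showed it level at 169–170 mm (170 mm expected). It read the same after I released them.
- **Keys:** I pressed both end keys together with the jaws opened to 50 mm, one tip on each key. They reached their stop: the force rose from 12 to 20 N with no further travel. I held them down for a little over 3 s and then lifted straight off.
- **Last checks:** The left and right key tops were back at 228–229 mm (229 mm expected), and the middle key top was at 221 mm, about where it should be when up. In the last picture the emergency stop and the items in view looked undisturbed. The tape roll, knife and dose cup were out of that picture; the arm did not go near them.

No check failed. The side camera placed the station about 3 mm off from the wrist camera, so I used the wrist camera's position.

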